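# Change the pin in a toggle-clamped V-rail

## Robot

A 7-joint arm with a two-finger parallel gripper is mounted at the origin on a cart in front of the work surface, level with it; the furniture and walls round the work are solid. World frame = base frame: x ahead of the robot, y to its left, z up, the work surface at z = 0. Lengths are in mm, angles in rad, forces in N, time in s.
With the tool pointing down it reaches from about 400 to 875 mm from the base axis. Payload 4.4 kg.
Tool frame: the origin (TCP) lies on the centre line of the jaws, within the pads' length; the fingertips stand 25 mm ahead of it and the grasp point (between the pads) lies 6 mm ahead of it; x points along the fingers, y is the direction in which the jaws open and shut, and the axes are right-handed (so a half turn about x gives the same grasp; the last joint's range is limited). The gripper opens to 85 mm and grips with 20 to 120 N. Pads are 22 mm wide; open, the fingers measure 114 mm over their backs; the gripper's body (76 mm by 85 mm) begins 54 mm behind the grasp point. The pads swing forward as they close: fully open they stand 13 mm farther back than shut.
Start: joints at [1.254, 0.628, 0.038, 1.517, -0.027, 0.996, -0.02], TCP at [161.343, -629.671, 256.313] pointing down, gripper open.
Joint ranges: [-3.06, 3.06], [-0.37, 2.12], [-1.25, 1.32], [0.18, 2.47], [-1.1, 4.24], [0.23, 1.98], [-2.94, 2.94]. Speed limits (rad/s): [2.57, 2.57, 3.14, 3.14, 3.14, 3.14, 3.14].

## Interface

Orientations are given as [roll, pitch, yaw] about the fixed x, y, z axes, in that order (R = Rz(yaw) Ry(pitch) Rx(roll)).
In Python, from cell import * gives the robot as it stands. The module is installed in compiled form; this text tells all that it offers.
- The arm moves only by the tool jog_arm, never from a script. Its argument "series" is a list of rows, each a list of 3 entries, a list of its own where there are three numbers: the turn, a rotation vector about the tool's x, y, z in degrees, then the shift along the tool's x, y, z in mm, then the gripper's target within -1 to 1 (shut at 1, half-way at 0, fully open at -1). In form: [[[rx, ry, rz], [dx, dy, dz], hand], ...]. A call has 1 to 8 rows; each row shifts and turns the commanded pose from where the row before left it, along the tool's axes as they then stand; what a row does not reach is not made up. A row lasts 1/8 s, in which the tool goes at most 62.5 mm and 10.7 degrees, less where a joint would pass 70% of its speed; a pose out of reach is approached as far as the arm can. A call is refused whole if a number of a shift passes 62.5 or a number of a turn 10.7, either way. A call with a gripper value outside its range is refused whole. The fingers move at their own pace and stop on an object; the grip force is fixed at half the most. Time passes only in rows, so rows that do not move let the fingers close. It gives the time, the measured TCP pose, the force and the opening at its end, in the units of the state.
- read_state(): the state, without advancing time (a new reading comes with each control period).
- get_image(name): name is "side" or "top" or "wrist"; returns a dict with "img" (420x560x3 uint8, red, green, blue), "range_z" (420x560 float32, mm along the optical axis (not along the pixel's ray), 0 where there is no reading), "fovy" (degrees; the focal length in pixels is half the picture's height over the tangent of half this angle, whatever the lens; pixels are square), "cx", "cy" (the principal point, pixels), "k1" (the pictures are not rectified: a ray, as slopes to the right and down, at radius r is drawn at 1 + k1 r^2 times it, then the intrinsics apply), "cam_to_world" (4x4, takes a point from camera to world coordinates). Camera axes: x right, y up, looking along -z (the intrinsics and any distortion apply to the point x, -y, -z); pixel columns grow to the right and rows downward; lengths in mm; the calibration is good to about 2 mm. A picture is of the moment at which its call begins.
- finish_job(): hands the job in, once; it reports no verdict.
The state is a dict: "clock": time; "qpos": joint angles; "qd": joint speeds; "tau": joint torques, N m; "eef_pos": TCP position; "tool_rot": TCP orientation; "force": force on the tool from outside, world axes, zero at the start; "torque": the same for the moment, N m; "width": finger opening in mm.
Only numpy, scipy, OpenCV 4.12 (cv2) and the standard library are available. Lean on these libraries where they do the work, as an engineer would, in place of code of your own. Each camera call takes 0.05 s, during which the arm holds its last target. There are 200 camera calls.

## Task

Change the pin in the V-rail fixture: throw the toggle clamp's handle right over to release the finished pin, lift that pin out of the groove and set it down, without dropping it, to lie on the floor of the open carton. Then slide the plain pin gently along the groove, without lifting it out, until it is up against the stop, and throw the handle back over so that the clamp holds it. Leave the discs in the carton and the bolt where they are.

Things in the scene. Friction and masses are not known exactly. Their poses are not given: they have to be found in the camera images.
- fixture: Steel V-rail fixture on a grey stand, fixed. Origin: on the bench under the middle of the groove. Own axes: y along the groove to the stop, x across it to the clamp's hinge, z up. Base plate 130 x 230 mm (x -33 to +98 mm), top 150 mm above the bench. On it the rail, 220 mm long (y -110 to +110 mm), 36 mm wide, its flat top 180 mm above the bench.
- groove (a point): Middle of the bottom line of the 90 degree V-groove, 170.5 mm above the bench, straight above the fixture's origin; same axes. The groove is 19 mm wide and 9.5 mm deep and runs the rail's length. A pin lying in it has its axis 187.5 mm above the bench, 7.5 mm above the rail's flat top, and its highest line at 199.5 mm.
- stop: Dark steel block 36 x 15 x 54 mm fixed at the +y end of the groove, top 204 mm above the bench. This point: middle of the face that the pins butt against, at fixture y = 100 mm. A pin against it has its centre at fixture y = 62.5 mm.
- pivot (a point): Clamp's hinge axis (along fixture y), at fixture x = 65, y = 60, z = 195 mm. Arm and handle swing about it in the plane y = 60 mm. Clamped, the arm reaches across the groove, rubber foot on the pin, highest part 238 mm above the bench. Released, the arm stands up beyond the hinge, its end at fixture x 75 to 115 mm, up to 275 mm high.
- handle (a joint): Toggle handle's angle, rad: 0 = clamped (leans 40 degrees from upright, over the groove), 0.70 = upright, 1.57 = fully released (leans 50 degrees the other way). It weighs 0.3 kg, moves with 1 to 4 N at the knob, and falls by its weight to the end of travel on whichever side of upright it is left. It drives the arm: arm angle = 1.114 x this.
- knob (a point): Centre of the black ball knob, 26 mm across, 85 mm from the hinge, on a 10 mm bar. At handle angle q: fixture x = 65 - 85 sin(0.698 - q), y = 60, z = 195 + 85 cos(0.698 - q) mm; 260 mm high clamped, 280 upright, 250 high at x = 130 released. Pinched from above, fingers either side along fixture y, it turns between the pads as the handle swings.
- pin_a_center (a point): Centre of the finished pin: steel, 24 mm diameter, 75 mm long, 0.18 to 0.37 kg, with a 10 mm wide turned neck (15 mm diameter) 24 mm from its centre, on the side away from the stop. It starts clamped in the groove against the stop. Its own y axis runs along the pin.
- pin_b_center (a point): Centre of the plain pin: same size and mass, no neck. It starts in the same groove, 15 to 35 mm behind the finished one, on the side away from the stop. Slides with 1 to 4 N. Its own y axis runs along the pin.
- cut_carton: Large open-topped cardboard carton, fixed. Origin: on the bench under its middle. Inside 440 mm (its x) by 280 mm (its y), floor 5 mm above the bench, walls 12 mm thick, tops 250 mm above the bench. A pin lying on its floor has its centre 17 mm above the bench and may roll along its x. Discs lie at its far end; the floor is bare from x -215 to +60 mm.
- disc_stack_a: Stack of mesh discs, 102 mm across, 19 mm high, loose, lying in the far left corner of the carton; leave alone. Origin under its middle.
- laminate_disc: Brown laminated disc, 90 mm across, 22 mm high, loose, lying in the far right corner of the carton; leave alone. Origin under its middle.
- bolt_2: Steel hex bolt, 59 mm long, 17 mm high, loose, lying on the bench near the fixture; leave alone. Origin under its middle.

How it is judged:
By the outcome, as a careful person would: the job done as asked, in the order asked, and still so for the second after the job is handed in, with the robot touching nothing.
It also fails if it takes over 72 s, if anything falls off the work surface, if the arm or the gripper's body presses on something with over 40 N, if the wrist force passes 120 N, or if a joint passes its speed limit or range.

## Working session

There is one attempt and no reset: what is moved stays moved. The work goes in short steps, Python scripts to look and compute and a tool call to move; the robot and the scene stay as the last step left them, time stands still between calls to the robot, and variables do not carry over. Pictures are saved under pics/ and viewed, about 8 in all and at most 12, crops included, and the job is handed in when it is done.

Besides the shell and the picture viewer there is one more tool, called as name([rows], argument=value, ...), one row to a line, values as JSON. jog_arm: Moves the arm, as the interface text tells. Its arguments: {"type":"object","properties":{"series":{"type":"array"}},"required":["series"]}

```bash
mkdir -p pics
cat > h.py <<'E'
from cell import *
import numpy as np, cv2
def snap(n,f,crop=None,s=1):
    d=get_image(n); np.savez('pics/'+f+'.npz',**d)
    show(f,crop,s); return d
def show(f,crop=None,s=1):
    d=np.load('pics/'+f+'.npz'); im=d['img'][:,:,::-1]
    if crop: x0,y0,x1,y1=crop; im=im[y0:y1,x0:x1]
    cv2.imwrite('pics/%s_%s.png'%(f,'c%d_%d'%tuple(crop[:2]) if crop else 'f'),cv2.resize(im,None,fx=s,fy=s,interpolation=cv2.INTER_CUBIC))
def ray(d,u,v):
    f=210/np.tan(np.radians(float(d['fovy']))/2); K=np.array([[f,0,float(d['cx'])],[0,f,float(d['cy'])],[0,0,1]])
    p=cv2.undistortPoints(np.array([[[u,v]]],float),K,np.array([float(d['k1']),0,0,0,0]))[0,0]
    return np.array([p[0],-p[1],-1])
def atz(f,u,v,z):
    d=np.load('pics/'+f+'.npz'); T=d['cam_to_world']; r=T[:3,:3]@ray(d,u,v); o=T[:3,3]
    return o+r*(z-o[2])/r[2]
def dep(f,u,v):
    d=np.load('pics/'+f+'.npz'); T=d['cam_to_world']; z=d['range_z'][int(v),int(u)]
    return T[:3,:3]@(ray(d,u,v)*z)+T[:3,3]
E
python3 - <<'E'
from h import *
print({k:np.round(v,3) for k,v in read_state().items()})
a=snap('top','t0');b=snap('side','s0')
im=np.hstack([a['img'],b['img']])[:,:,::-1]
for d in(a,b):print(d['fovy'],d['k1'],d['cam_to_world'].round(2).tolist())
E
```

```text
{'clock': np.float64(0.0), 'qpos': array([ 1.254,  0.629,  0.038,  1.518, -0.027,  0.996, -0.02 ]), 'qd': array([ 0.   ,  0.001, -0.   ,  0.   , -0.   , -0.   ,  0.001]), 'tau': array([-0.0000e+00, -5.6341e+01,  1.2270e+00, -1.9345e+01,  1.1000e-02,
        1.0000e-02, -0.0000e+00]), 'eef_pos': array([ 161.218, -629.087,  255.377]), 'tool_rot': array([-1.571,  1.569,  1.822]), 'force': array([0.456, 0.117, 0.632]), 'torque': array([ 0.004, -0.009,  0.02 ]), 'width': np.float64(85.426)}
46.5861226624418 0.052961238437756776 [[-0.0, 1.0, -0.07, 379.42], [-1.0, -0.0, 0.0, -58.97], [-0.0, 0.07, 1.0, 1173.31], [0.0, 0.0, 0.0, 1.0]]
51.3653137329343 -0.13749766514197811 [[-0.9, -0.39, 0.2, 698.63], [0.44, -0.8, 0.41, 410.89], [0.0, 0.46, 0.89, 1148.85], [0.0, 0.0, 0.0, 1.0]]
```

View pics/t0_f.png

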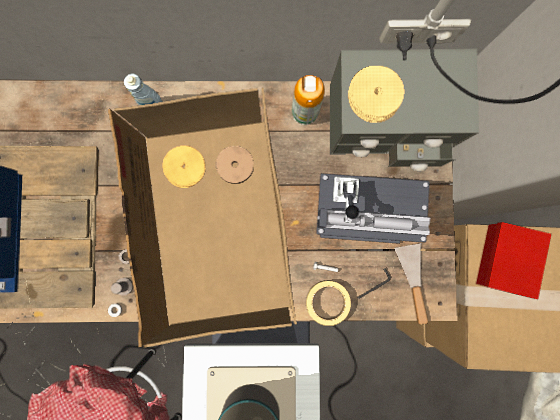

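View pics/s0_f.png

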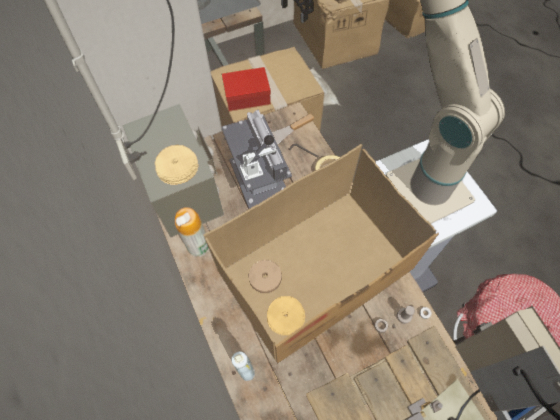

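Run:
```python
from h import *
show('t0',(300,160,450,270),5)
d=np.load('pics/t0.npz')
for u,v in [(352,212),(340,215),(390,223),(420,225),(215,250)]: print(u,v,dep('t0',u,v).round(1))
```

```text
352 212 [ 443.6 -199.1  274. ]
340 215 [ 443.  -186.7  199.6]
390 223 [ 426.6 -285.4  201.6]
420 225 [ 423.8 -353.2  171.8]
215 250 [373.   86.4   9.4]
```

View pics/t0_c300_160.png

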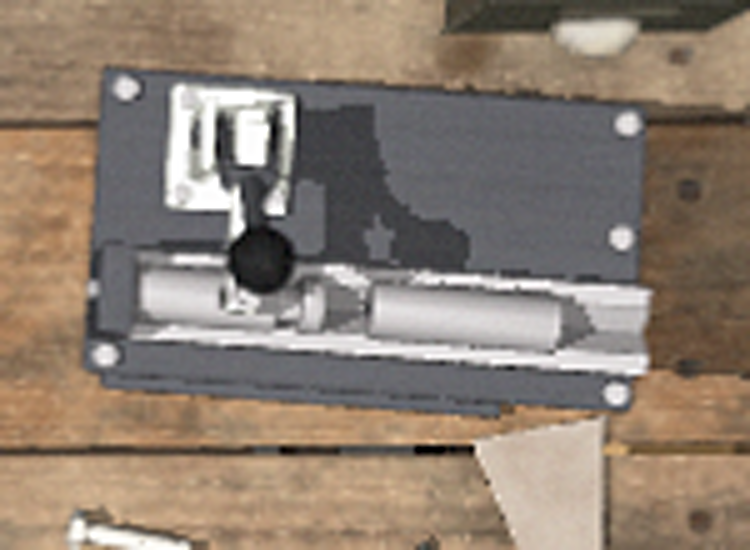

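```bash
cat >> h.py <<'E'
def fit(P,Q):  # fixture xy -> world xy
    P=np.array(P,float);Q=np.array(Q,float);p=P-P.mean(0);q=Q-Q.mean(0)
    a=np.arctan2((p[:,0]*q[:,1]-p[:,1]*q[:,0]).sum(),(p*q).sum())
    R=np.array([[np.cos(a),-np.sin(a)],[np.sin(a),np.cos(a)]]);t=Q.mean(0)-R@P.mean(0)
    return a,R,t,(P@R.T+t-Q)
E
python3 - <<'E'
from h import *
c=lambda u,v:(300+(u+.5)/5-.5,160+(v+.5)/5-.5)
C=[(108,68),(645,103),(632,410),(88,368)]
Q=[atz('t0',*c(*x),150)[:2] for x in C]
a,R,t,r=fit([(98,115),(98,-115),(-33,-115),(-33,115)],Q)
print(a,t,r.round(1))
w=lambda x,y:(R@[x,y]+t).round(1)
print('knob',w(65-85*np.sin(.698),60),'from img',atz('t0',*c(262,260),262),'released',w(130,60))
print('pina',w(0,62.5))
for u,v in [(375,308),(560,325),(140,290),(320,305),(265,305)]:
  q=atz('t0',*c(u,v),187.5)[:2]; print((R.T@(q-t)).round(1))
# carton
for C in [(148,137),(265,120),(288,308),(168,325)]: print(atz('t0',*C,5).round(1))
for C in [(110,110),(260,91),(296,323),(142,346)]: print(atz('t0',*C,250).round(1))
E
```

```text
-0.07413236981283168 [ 430.63937091 -260.21520474] [[ 2.   1.8]
 [ 0.9 -2.3]
 [-1.  -1.4]
 [-1.9  1.9]]
knob [ 445.4 -201.1] from img [ 445.20758868 -201.00023081  262.        ] released [ 564.7 -210. ]
pina [ 435.3 -197.9]
[0.2 2.4]
[ -1.3 -71.9]
[ 0.7 97.4]
[-0.2 24.6]
[-1.8 46.7]
[646.1 250.1   5. ]
[687.7 -32.7   5. ]
[236.  -86.4   5. ]
[198.2 195.6   5. ]
[642.3 258.  250. ]
[679.7 -28.7 250. ]
[238.6 -95.4 250. ]
[198.7 189.2 250. ]
```

jog_arm([
  [[6.2,0,0],[-55,0,0],-1],
  [[6.2,0,0],[-55,0,0],-1],
  [[6.2,0,0],[-50,0,0],-1],
  [[0,0,0],[0,-45,-25],-1],
  [[0,0,0],[0,-45,-25],-1],
  [[0,0,0],[0,-45,-25],-1],
  [[0,0,0],[0,-45,-25],-1],
  [[0,0,0],[0,-45,-25],-1],
])

```text
clock: 1.1
eef_pos: [303.3, -412.8, 416.0]
tool_rot: [-1.168, 1.57, 1.9]
force: [1.5, -0.4, 0.3]
width: 85.4
```

jog_arm([
  [[0,0,0],[0,-45,-25],-1],
  [[0,0,0],[0,-45,-25],-1],
  [[0,0,0],[0,-45,-25],-1],
  [[0,0,0],[0,-44,-25],-1],
  [[0,0,0],[0,-45,-26],-1],
  [[0,0,0],[20,0,0],-1],
  [[0,0,0],[0,0,0],-1],
  [[0,0,0],[0,0,0],-1],
])

```text
clock: 2.1
eef_pos: [444.5, -201.2, 396.7]
tool_rot: [1.739, 1.57, -1.478]
force: [0.5, 0.2, -0.4]
width: 85.3
```

```bash
cat >> h.py <<'E'
A=-0.0741; RF=np.array([[np.cos(A),-np.sin(A)],[np.sin(A),np.cos(A)]]); T0=np.array([430.64,-260.2])
from scipy.spatial.transform import Rotation as Ro
def st():
    s=read_state(); R=Ro.from_euler('xyz',s['tool_rot']).as_matrix(); p=s['eef_pos']
    psi=np.degrees(np.arctan2(-R[0,1],R[1,1]))
    print('t',round(float(s['clock']),2),'fix',(RF.T@(p[:2]-T0)).round(1),'z',p[2].round(1),'psi-fix',round(psi-np.degrees(A),2),'toolx',R[:,0].round(3),'F',s['force'].round(1),'w',round(float(s['width']),1),'q',s['qpos'].round(2))
    return s,R
def to(x,y,z,yaw=None):  # fixture target -> tool shift
    s,R=st(); w=np.r_[RF@[x,y]+T0,z]; print('tool shift',(R.T@(w-s['eef_pos'])).round(1))
E
python3 - <<'E'
from h import *
to(10.4,60,272); snap('wrist','w1')
E
```

```text
t 2.1 fix [ 9.5 59.9] z 396.7 psi-fix 179.93 toolx [ 0. -0. -1.] F [ 0.5  0.2 -0.4] w 85.3 q [ 0.41  0.25 -0.06  1.74  0.02  1.15 -1.3 ]
tool shift [ 1.247e+02 -1.000e-01 -9.000e-01]
```

View pics/w1_f.png

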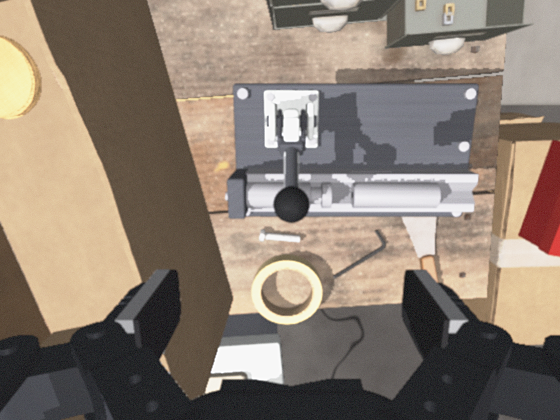

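Run:
```python
from h import *
q=lambda f,u,v,z:print((RF.T@(atz(f,u,v,z)[:2]-T0)).round(1))
q('w1',292,204,262)
for c in [(235,84),(480,84),(475,216)]:q('w1',*c,150)
q('w1',475,212,180);q('w1',475,175,180)
q('w1',441,196,187.5);q('w1',353,195,187.5);q('w1',322,194,187.5)
```

```text
[10.4 59.6]
[ 95.5 112.1]
[  95.5 -114.5]
[ -31.9 -127.1]
[ -19.1 -111.1]
[  15.8 -106.4]
[ -1.9 -74.7]
[-1.   4.5]
[-0.1 32.4]
```

jog_arm([
  [[0,0,0],[50,0,-0.9],-1],
  [[0,0,0],[50,0,0],-1],
  [[0,0,0],[20,0,0],-0.2],
  [[0,0,0],[4,0,0],0.0],
  [[0,0,0],[0,0,0],1],
  [[0,0,0],[0,0,0],1],
  [[0,0,0],[0,0,0],1],
  [[0,0,0],[0,0,0],1],
])

```text
clock: 3.15
eef_pos: [446.3, -201.4, 273.7]
tool_rot: [2.585, 1.568, -0.631]
force: [-1.7, -1.3, 6.5]
width: 23.0
```

Run:
```python
from h import *
st()
R=85
z=[ (65-R*np.sin(.698-q),R*np.cos(.698-q)) for q in np.linspace(0,1.5,17)]
print(np.diff(z,axis=0).round(1).tolist())
```

```text
t 3.15 fix [11.2 59.8] z 273.7 psi-fix 179.98 toolx [ 0.002 -0.002 -1.   ] F [-1.7 -1.3  6.5] w 23.0 q [ 0.41  0.38 -0.06  1.93  0.03  0.83 -1.31]
[[6.3, 4.8], [6.8, 4.2], [7.1, 3.6], [7.4, 2.9], [7.7, 2.2], [7.8, 1.4], [7.9, 0.7], [8.0, -0.0], [7.9, -0.8], [7.8, -1.5], [7.6, -2.3], [7.4, -3.0], [7.1, -3.6], [6.7, -4.3], [6.3, -4.9], [5.8, -5.5]]
```

jog_arm([
  [[0,0,0],[0,0,0],0],
  [[0,0,0],[6,0,0],0],
  [[0,0,0],[0,0,0],1],
  [[0,0,0],[0,0,0],1],
  [[0,0,0],[0,0,0],1],
])

```text
clock: 3.78
eef_pos: [445.2, -201.3, 266.1]
tool_rot: [0.874, 1.57, -2.342]
force: [-1.1, -3.8, -3.0]
width: 22.8
```

jog_arm([
  [[0,0,0],[-4.8,0,-6.3],1],
  [[0,0,0],[-4.2,0,-6.8],1],
  [[0,0,0],[-3.6,0,-7.1],1],
  [[0,0,0],[-2.9,0,-7.4],1],
  [[0,0,0],[-2.2,0,-7.7],1],
])

```text
clock: 4.4
eef_pos: [480.2, -203.9, 282.8]
tool_rot: [0.172, 1.568, -3.045]
force: [2.7, -7.5, -13.5]
width: 22.6
```

```bash
python3 -c "
from h import *
st()"
```

```text
t 4.4 fix [45.3 59.8] z 282.8 psi-fix 179.94 toolx [-0.003 -0.    -1.   ] F [  2.7  -7.5 -13.5] w 22.6 q [ 0.39  0.41 -0.06  1.84  0.03  0.89 -1.33]
```

jog_arm([
  [[0,0,0],[-1.4,0,-7.8],1],
  [[0,0,0],[-0.7,0,-7.9],1],
  [[0,0,0],[0,0,-8],1],
  [[0,0,0],[0.8,0,-7.9],1],
  [[0,0,0],[1.5,0,-7.8],1],
  [[0,0,0],[2.3,0,-7.6],1],
  [[0,0,0],[3,0,-7.4],1],
  [[0,0,0],[3.6,0,-7.1],1],
])

```text
clock: 5.4
eef_pos: [542.7, -207.6, 274.6]
tool_rot: [-0.617, 1.571, 2.451]
force: [0.3, 1.1, -0.4]
width: -0.4
```

jog_arm([
  [[0,0,0],[4.3,0,-6.7],1],
  [[0,0,0],[4.9,0,-6.3],1],
  [[0,0,0],[5.5,0,-5.8],1],
  [[0,0,0],[0,0,0],1],
])

```text
clock: 5.9
eef_pos: [561.0, -208.8, 259.5]
tool_rot: [-0.343, 1.57, 2.725]
force: [-0.1, 0.1, 0.4]
width: 0.2
```

```bash
python3 -c "
from h import *
st()
snap('side','s1',(200,90,320,220),4)"
```

```text
t 5.9 fix [126.2  60.9] z 259.5 psi-fix 180.03 toolx [-0.001  0.    -1.   ] F [-0.1  0.1  0.4] w 0.2 q [ 0.35  0.55 -0.06  1.66  0.04  0.93 -1.37]
```

View pics/s1_c200_90.png

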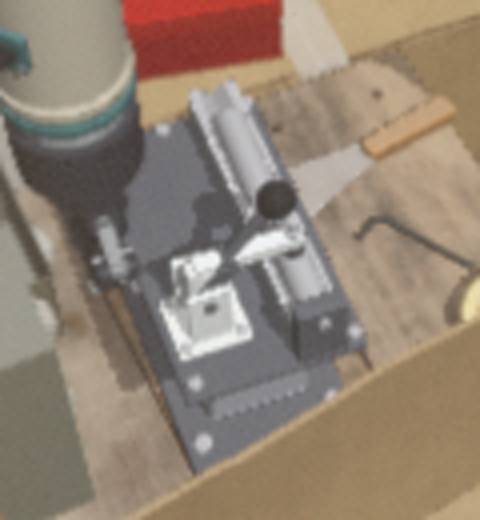

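jog_arm([
  [[0,0,0],[-50,0,0],-1],
  [[0,0,0],[-10,0,55],-1],
  [[0,0,0],[0,0.9,60],-1],
  [[0,0,0],[0,0,0.8],-0.3],
  [[0,0,0],[40,0,0],-0.1],
  [[0,0,0],[17.5,0,0],-0.1],
  [[0,0,0],[0,0,0],-0.1],
])

```text
clock: 6.82
eef_pos: [445.4, -201.2, 262.0]
tool_rot: [-0.409, 1.569, 2.659]
force: [0.9, 0.3, 0.3]
width: 47.1
```

```bash
python3 -c "
from h import *
to(10.4,59.8,261)"
```

```text
t 6.83 fix [10.4 60. ] z 262.0 psi-fix 180.03 toolx [-0.002  0.001 -1.   ] F [0.9 0.3 0.3] w 47.1 q [ 0.41  0.39 -0.06  1.95  0.03  0.8  -1.31]
tool shift [ 1.   0.2 -0. ]
```

Good clearance; close and go slowly, checking.

jog_arm([
  [[0,0,0],[1,0,0],1],
  [[0,0,0],[0,0,0],1],
  [[0,0,0],[0,0,0],1],
  [[0,0,0],[0,0,0],1],
  [[0,0,0],[0,0,0],1],
])

```text
clock: 7.45
eef_pos: [446.3, -201.4, 262.6]
tool_rot: [2.972, 1.568, -0.243]
force: [0.7, 0.6, 6.0]
width: 23.1
```

jog_arm([
  [[0,0,0],[-2.4,0,-3.1],1],
  [[0,0,0],[-2.4,0,-3.2],1],
  [[0,0,0],[0,0,0],1],
])

```text
clock: 7.82
eef_pos: [450.7, -201.7, 266.1]
tool_rot: [-0.157, 1.568, 2.91]
force: [-2.5, 0.9, -0.4]
width: 23.1
```

jog_arm([
  [[0,0,0],[-2.1,0,-3.4],1],
  [[0,0,0],[-2.1,0,-3.4],1],
  [[0,0,0],[0,0,0],1],
])

```text
clock: 8.2
eef_pos: [458.0, -202.3, 270.8]
tool_rot: [-0.1, 1.569, 2.967]
force: [-4.5, 0.5, 0.0]
width: 23.3
```

```bash
python3 -c "
from h import *
st()
snap('wrist','w2',(200,150,400,300),4)"
```

```text
t 8.2 fix [23.  59.8] z 270.8 psi-fix 180.01 toolx [-0.001  0.    -1.   ] F [-4.5  0.5  0. ] w 23.3 q [ 0.4   0.4  -0.06  1.91  0.03  0.84 -1.32]
```

View pics/w2_c200_150.png

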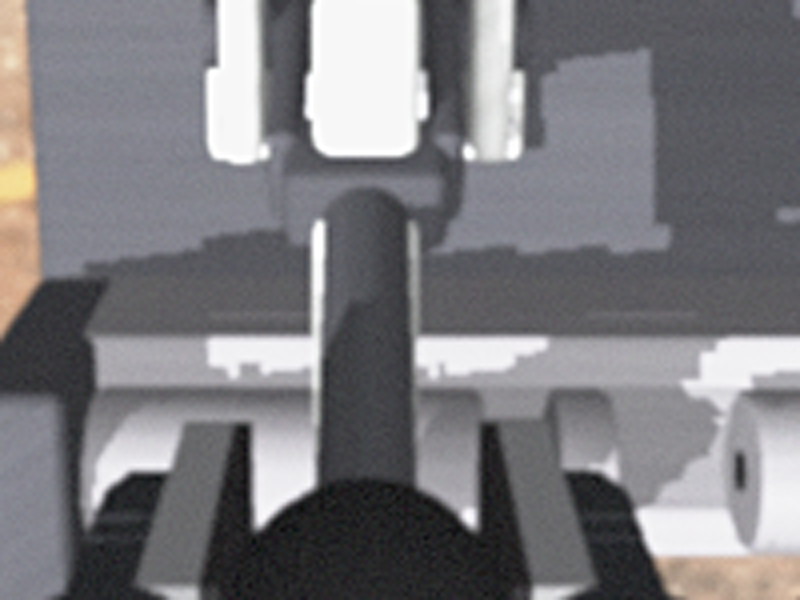

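jog_arm([
  [[0,0,0],[-2.2,0,-3.9],1],
  [[0,0,0],[-2,0,-4],1],
  [[0,0,0],[-1.8,0,-4.1],1],
  [[0,0,0],[0,0,0],1],
])

```text
clock: 8.75
eef_pos: [471.4, -203.3, 277.0]
tool_rot: [2.968, 1.569, -0.247]
force: [-2.3, -0.0, -1.9]
width: 23.5
```

jog_arm([
  [[0,0,0],[-1.5,0,-4.2],1],
  [[0,0,0],[-1.3,0,-4.3],1],
  [[0,0,0],[-1,0,-4.3],1],
  [[0,0,0],[0,0,0],1],
])

```text
clock: 9.25
eef_pos: [484.0, -204.3, 280.7]
tool_rot: [2.905, 1.57, -0.31]
force: [-2.8, -0.7, -1.8]
width: 22.8
```

```bash
python3 -c "
from h import *
st()"
```

```text
t 9.25 fix [49.  59.7] z 280.7 psi-fix 180.03 toolx [ 0.001 -0.    -1.   ] F [-2.8 -0.7 -1.8] w 22.8 q [ 0.39  0.42 -0.06  1.83  0.03  0.89 -1.33]
```

jog_arm([
  [[0,0,0],[-0.8,0,-5],1],
  [[0,0,0],[-0.5,0,-5.1],1],
  [[0,0,0],[-0.2,0,-5.1],1],
  [[0,0,0],[0,0,0],1],
])

```text
clock: 9.75
eef_pos: [499.5, -205.5, 282.3]
tool_rot: [2.918, 1.569, -0.297]
force: [-2.3, -1.1, -0.2]
width: 23.2
```

jog_arm([
  [[0,0,0],[0.1,0,-5.1],1],
  [[0,0,0],[0.4,0,-5.1],1],
  [[0,0,0],[0.7,0,-5],1],
  [[0,0,0],[1,0,-5],1],
  [[0,0,0],[0,0,0],1],
])

```text
clock: 10.38
eef_pos: [519.6, -207.1, 279.9]
tool_rot: [3.086, 1.569, -0.132]
force: [-0.7, -1.4, 1.8]
width: 22.4
```

```bash
python3 -c "
from h import *
st()"
```

```text
t 10.38 fix [84.7 59.5] z 279.9 psi-fix 179.91 toolx [ 0.002 -0.    -1.   ] F [-0.7 -1.4  1.8] w 22.4 q [ 0.37  0.47 -0.06  1.75  0.03  0.92 -1.35]
```

jog_arm([
  [[0,0,0],[1.3,0,-4.9],1],
  [[0,0,0],[1.6,0,-4.8],1],
  [[0,0,0],[1.9,0,-4.7],1],
  [[0,0,0],[2.2,0,-4.6],1],
  [[0,0,0],[0,0,0],1],
])

```text
clock: 11.0
eef_pos: [537.6, -207.9, 272.3]
tool_rot: [-0.528, 1.57, 2.54]
force: [0.0, -0.5, -0.2]
width: -0.3
```

jog_arm([
  [[0,0,0],[2.5,0,-4.5],1],
  [[0,0,0],[2.7,0,-4.3],1],
  [[0,0,0],[3,0,-4.1],1],
  [[0,0,0],[3.2,0,-3.9],1],
  [[0,0,0],[3.4,0,-3.7],1],
  [[0,0,0],[0,0,0],1],
])

```text
clock: 11.75
eef_pos: [558.0, -209.6, 257.6]
tool_rot: [-0.408, 1.57, 2.66]
force: [0.1, -0.4, 0.0]
width: 0.4
```

```bash
python3 -c "
from h import *
st()"
```

```text
t 11.75 fix [123.3  59.9] z 257.6 psi-fix 180.02 toolx [-0.001  0.    -1.   ] F [ 0.1 -0.4  0. ] w 0.4 q [ 0.35  0.55 -0.06  1.67  0.04  0.92 -1.37]
```

jog_arm([
  [[0,0,0],[-60,0,0],1],
  [[0,0,0],[-40,0,0],-0.4],
  [[0,0,0],[0,0,0],-0.4],
])

```text
clock: 12.12
eef_pos: [559.6, -210.3, 361.9]
tool_rot: [2.889, 1.563, -0.326]
force: [-0.2, 0.1, 0.0]
width: 36.0
```

```bash
python3 -c "
from h import *
st()
snap('side','s2',(200,90,320,220),4)"
```

```text
t 12.12 fix [124.9  59.3] z 361.9 psi-fix 180.0 toolx [ 0.007 -0.002 -1.   ] F [-0.2  0.1  0. ] w 36.0 q [ 0.35  0.45 -0.06  1.53  0.03  1.15 -1.36]
```

View pics/s2_c200_90.png

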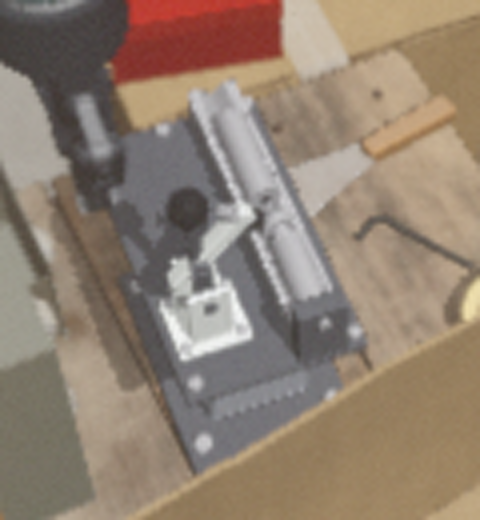

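```bash
python3 -c "
from h import *
def knob(f,u,v):
    d=np.load('pics/'+f+'.npz');T=d['cam_to_world'];o=T[:3,3].copy();r=T[:3,:3]@ray(d,u,v)
    o2=RF.T@(o[:2]-T0);r2=RF.T@r[:2];k=(60-o2[1])/r2[1]
    x=o2[0]+k*r2[0];z=o[2]+k*r[2];print(x,z,'R',np.hypot(x-65,z-195),'q',.698+np.arctan2(x-65,z-195))
knob('s1',200+274/4,90+199/4)
knob('s2',246.1,141.6)
d=snap('side','s3',(200,90,320,220),4)
a=np.load('pics/s2.npz')['img'].astype(int);b=d['img'].astype(int);D=np.abs(a-b).sum(2)[90:220,200:320];print((D>80).sum(),np.argwhere(D>80).mean(0)if (D>80).any() else 0)
"
```

```text
9.913199976855651 260.30936427682434 R 85.43926848371792 q -0.002693603967222513
67.82578780760079 281.77525350422843 R 86.82125141609451 q 0.7305529395343714
62 [29.51612903 19.58064516]
```

```bash
cat >> h.py <<'E'
def knob():
    d=get_image('side');T=d['cam_to_world'];best=None
    im=d['img'].astype(int).sum(2)
    sc=[]
    for q in np.arange(-.1,1.7,.02):
        P=np.r_[RF@[65-85*np.sin(.698-q),60]+T0,195+85*np.cos(.698-q)]
        c=T[:3,:3].T@(P-T[:3,3]); x,y=c[0]/-c[2],-c[1]/-c[2]; k=1+float(d['k1'])*(x*x+y*y)
        f=210/np.tan(np.radians(float(d['fovy']))/2);u,v=f*k*x+float(d['cx']),f*k*y+float(d['cy'])
        m=cv2.circle(np.zeros(im.shape,np.uint8),(int(round(u)),int(round(v))),4,1,-1)
        sc.append((im[m>0].mean(),round(q,2),round(u),round(v)))
    print('knob',[(round(float(a)),*map(float,b)) for a,*b in sorted(sc)[:4]])
E
python3 -c "
from h import *
knob(); to(68,60,330)"
```

```text
knob [(194, 0.74, 246.0, 142.0), (195, 0.76, 245.0, 142.0), (195, 0.78, 245.0, 143.0), (195, 0.7, 247.0, 142.0)]
t 12.28 fix [122.5  59.9] z 357.1 psi-fix 180.02 toolx [-0.002  0.001 -1.   ] F [-1.4  0.6 -0.3] w 58.0 q [ 0.35  0.46 -0.06  1.53  0.03  1.15 -1.36]
tool shift [27.2 -0.1 54.4]
```

jog_arm([
  [[0,0,0],[27.2,0,54],-0.3],
  [[0,0,0],[30,0,0],-0.3],
  [[0,0,0],[16,0,0],-0.3],
  [[0,0,0],[0,0,0],0.3],
  [[0,0,0],[0,0,0],1],
  [[0,0,0],[0,0,0],1],
  [[0,0,0],[0,0,0],1],
])

```text
clock: 13.15
eef_pos: [503.8, -205.8, 284.6]
tool_rot: [0.107, 1.57, -3.109]
force: [0.4, -0.1, -5.1]
width: 23.0
```

```bash
python3 -c "
from h import *
st();knob();snap('wrist','w3',(160,200,400,420),3)"
```

```text
t 13.15 fix [68.9 59.7] z 284.6 psi-fix 180.01 toolx [-0.001 -0.    -1.   ] F [ 0.4 -0.1 -5.1] w 23.0 q [ 0.38  0.44 -0.06  1.78  0.03  0.92 -1.34]
knob [(205, 0.8, 244.0, 143.0), (207, 0.78, 245.0, 143.0), (208, 0.76, 245.0, 142.0), (210, 0.82, 243.0, 143.0)]
```

View pics/w3_c160_200.png

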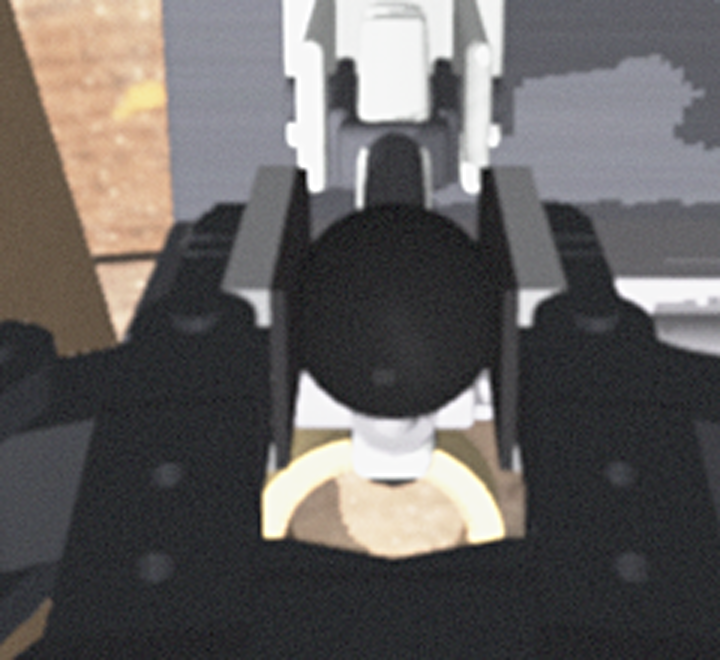

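jog_arm([
  [[0,0,0],[0,0,-4],1],
  [[0,0,0],[0.3,0,-4],1],
  [[0,0,0],[0.6,0,-4],1],
  [[0,0,0],[0.9,0,-4],1],
  [[0,0,0],[0,0,0],1],
])

```text
clock: 13.88
eef_pos: [520.1, -207.0, 282.8]
tool_rot: [0.466, 1.57, -2.749]
force: [-3.8, -1.3, -4.6]
width: 23.2
```

```bash
python3 -c "
from h import *
st();knob()"
```

```text
t 13.88 fix [85.2 59.6] z 282.8 psi-fix 180.03 toolx [-0. -0. -1.] F [-3.8 -1.3 -4.6] w 23.2 q [ 0.37  0.47 -0.06  1.74  0.03  0.94 -1.35]
knob [(225, 0.98, 238.0, 145.0), (227, 1.0, 238.0, 146.0), (228, 0.94, 239.0, 145.0), (228, 0.96, 239.0, 145.0)]
```

jog_arm([
  [[0,0,0],[1.5,0,-3.9],1],
  [[0,0,0],[1.8,0,-3.8],1],
  [[0,0,0],[2,0,-3.7],1],
  [[0,0,0],[2.2,0,-3.6],1],
  [[0,0,0],[0,0,0],1],
])

```text
clock: 14.55
eef_pos: [538.3, -208.4, 277.3]
tool_rot: [2.959, 1.563, -0.255]
force: [1.1, -2.0, 6.1]
width: 23.1
```

```bash
python3 -c "
from h import *
st();knob()"
```

```text
t 14.55 fix [103.5  59.6] z 277.3 psi-fix 180.1 toolx [ 0.007 -0.002 -1.   ] F [ 1.1 -2.   6.1] w 23.1 q [ 0.36  0.5  -0.06  1.71  0.03  0.93 -1.36]
knob [(232, 1.26, 230.0, 150.0), (232, 1.28, 230.0, 151.0), (232, 1.22, 231.0, 150.0), (232, 1.24, 231.0, 150.0)]
```

jog_arm([
  [[0,0,0],[2.6,0,-3.5],1],
  [[0,0,0],[2.8,0,-3.4],1],
  [[0,0,0],[3,0,-3.3],1],
  [[0,0,0],[3.2,0,-3.2],1],
  [[0,0,0],[3.4,0,-3],1],
  [[0,0,0],[0,0,0],1],
])

```text
clock: 15.35
eef_pos: [558.5, -209.9, 264.3]
tool_rot: [3.013, 1.554, -0.202]
force: [5.8, -2.8, 10.8]
width: 22.4
```

```bash
python3 -c "
from h import *
st();knob()"
```

```text
t 15.35 fix [123.8  59.6] z 264.3 psi-fix 180.07 toolx [ 0.017 -0.003 -1.   ] F [ 5.8 -2.8 10.8] w 22.4 q [ 0.35  0.53 -0.06  1.68  0.04  0.92 -1.36]
knob [(237, 1.56, 224.0, 157.0), (240, 1.58, 223.0, 157.0), (242, 1.52, 224.0, 156.0), (242, 1.54, 224.0, 156.0)]
```

jog_arm([
  [[0,0,0],[0,0,0],-0.2],
  [[0,0,0],[0,0,0],-0.2],
  [[0,0,0],[-40,0,0],-0.2],
  [[0,0,0],[-40,0,40],-0.2],
  [[0,0,0],[-10,0,42],-0.2],
  [[0,0,0],[0,0,42],-0.2],
  [[-10,0,0],[0,0,0],-0.2],
  [[-10,0,0],[0,0,0],-0.2],
])

```text
clock: 16.4
eef_pos: [427.2, -199.7, 350.6]
tool_rot: [-2.854, 1.57, 0.568]
force: [-0.2, -0.4, -0.8]
width: 51.3
```

jog_arm([
  [[-10,0,0],[0,0,0],-0.2],
  [[-10,0,0],[0,0,0],-0.2],
  [[-10,0,0],[0,0,0],-0.2],
  [[-10,0,0],[0,0,0],-0.2],
  [[-10,0,0],[0,0,0],-0.2],
  [[-10,0,0],[0,0,0],-0.2],
  [[-10,0,0],[0,0,0],-0.2],
  [[0,0,0],[0,0,0],-0.2],
])

```text
clock: 17.4
eef_pos: [427.6, -199.9, 350.2]
tool_rot: [-2.842, 1.57, 1.795]
force: [0.6, 0.3, -0.7]
width: 51.4
```

```bash
python3 -c "
from h import *
knob();to(0,54,207);snap('wrist','w4')"
```

```text
knob [(213, 1.58, 223.0, 157.0), (214, 1.56, 224.0, 157.0), (215, 1.52, 224.0, 156.0), (215, 1.54, 224.0, 156.0)]
t 17.45 fix [-7.5 59.9] z 350.3 psi-fix -90.19 toolx [-0.     0.001 -1.   ] F [-0.3 -0.   0.4] w 50.8 q [ 0.66  0.28 -0.36  1.85  0.11  1.03  0.17]
tool shift [143.3   7.6   5.9]
```

View pics/w4_f.png

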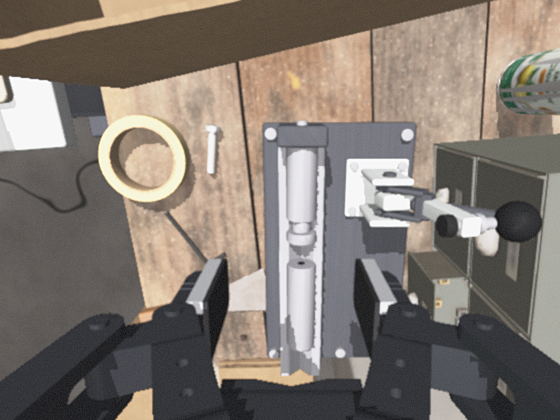

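Run:
```python
from h import *
q=lambda u,v,z:print((RF.T@(atz('w4',u,v,z)[:2]-T0)).round(1))
q(301,148,187.5);q(301,243,187.5);q(301,190,199.5);q(301.5,264,187.5);q(304,350,187.5)
q(277,150,180);q(325,150,180)
q(346,160,155)
```

```text
[-1.  98.3]
[-0.5 22.8]
[-1.1 68.9]
[-0.   4.6]
[  2.7 -76.7]
[-19.2  95.9]
[17.6 95.9]
[37.7 84.6]
```

jog_arm([
  [[0,0,0],[50,7,5],0.1],
  [[0,0,0],[50,0,0],0.1],
  [[0,0,0],[28,0,0],0.1],
  [[0,0,0],[8,0,0],0.2],
  [[0,0,0],[3,0,0],0.2],
  [[0,0,0],[0,0,0],0.2],
])

```text
clock: 18.25
eef_pos: [435.0, -205.8, 212.5]
tool_rot: [1.187, 1.569, -0.458]
force: [0.0, -0.2, -0.0]
width: 34.4
```

```bash
python3 -c "
from h import *
to(-0.5,55,208)"
```

```text
t 18.25 fix [ 0.3 54.6] z 212.5 psi-fix -90.02 toolx [ 0.002 -0.001 -1.   ] F [ 0.  -0.2 -0. ] w 34.4 q [ 0.61  0.47 -0.31  2.02  0.22  0.68  0.08]
tool shift [ 4.5 -0.8 -0.4]
```

jog_arm([
  [[0,0,0],[2.5,-0.8,0],0.2],
  [[0,0,0],[0,0,0],0.2],
])

```text
clock: 18.5
eef_pos: [433.5, -205.6, 209.4]
tool_rot: [1.04, 1.57, -0.604]
force: [-1.0, -0.3, 0.5]
width: 34.3
```

jog_arm([
  [[0,0,0],[1.5,0,0],0.2],
  [[0,0,0],[0,0,0],0.2],
])

```text
clock: 18.75
eef_pos: [433.5, -205.5, 207.5]
tool_rot: [0.883, 1.571, -0.762]
force: [-0.0, 0.0, -0.8]
width: 34.3
```

jog_arm([
  [[0,0,0],[1.5,0,0],0.2],
  [[0,0,0],[0,0,0],0.2],
])

```text
clock: 19.0
eef_pos: [433.4, -205.5, 205.9]
tool_rot: [-1.924, 1.571, 2.715]
force: [-0.7, -0.6, 0.5]
width: 34.5
```

jog_arm([
  [[0,0,0],[-1,0,0],0.4],
  [[0,0,0],[0,0,0],1],
  [[0,0,0],[0,0,0],1],
  [[0,0,0],[0,0,0],1],
])

```text
clock: 19.5
eef_pos: [434.9, -205.6, 207.6]
tool_rot: [1.445, 1.568, -0.2]
force: [4.3, -0.2, 3.5]
width: 21.8
```

```bash
python3 -c "
from h import *
st()"
```

```text
t 19.5 fix [ 0.3 54.7] z 207.6 psi-fix -89.97 toolx [ 0.003 -0.001 -1.   ] F [ 4.3 -0.2  3.5] w 21.8 q [ 0.6   0.47 -0.31  2.03  0.23  0.67  0.07]
```

jog_arm([
  [[0,0,0],[-3,0,0],1],
  [[0,0,0],[-4,0,0],1],
  [[0,0,0],[-8,0,0],1],
  [[0,0,0],[-15,0,0],1],
  [[0,0,0],[-30,0,0],1],
  [[0,0,0],[-40,0,0],1],
  [[0,0,0],[-40,0,0],1],
  [[0,0,0],[0,0,0],1],
])

```text
clock: 20.5
eef_pos: [434.4, -205.9, 349.8]
tool_rot: [1.145, 1.565, -0.5]
force: [-0.3, -1.0, -3.6]
width: 21.6
```

```bash
python3 -c "
from h import *
s,R=st();snap('wrist','w5',(160,150,460,350),2.5)
# carton target
c=np.array([442.,82]);a=.12;cx=np.array([np.cos(a),np.sin(a)])
for x in(0,10,20):print(x,c+x*cx)
for u,v in [(183,166),(235,164)]: 
  p=atz('t0',u,v,25)[:2]-c;print('disc',p@cx,p@[-cx[1],cx[0]])
w=np.r_[c+10*cx,345.];print(R.T@(w-s['eef_pos']))
"
```

```text
t 20.5 fix [-0.3 54.4] z 349.8 psi-fix -90.01 toolx [ 0.005 -0.003 -1.   ] F [-0.3 -1.  -3.6] w 21.6 q [ 0.66  0.29 -0.37  1.84  0.12  1.03  0.17]
0 [442.  82.]
10 [451.92808636  83.19712207]
20 [461.85617272  84.39424415]
disc 138.54668169907973 63.304776612656575
disc 128.3477931457317 -59.51409632994202
[   4.16046809   -3.9820047  -289.59235689]
```

View pics/w5_c160_150.png

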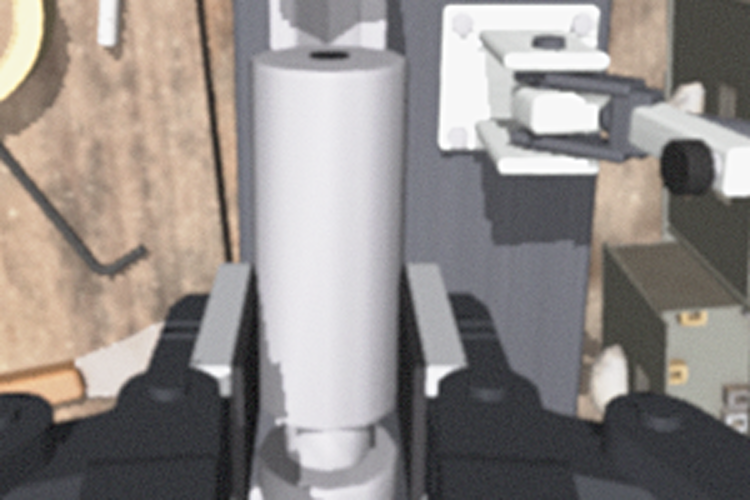

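jog_arm([
  [[0,0,0],[0,0,-20],1],
  [[0,0,0],[0,0,-40],1],
  [[0,0,0],[0,0,-50],1],
  [[0,0,0],[0,0,-50],1],
  [[0,0,0],[0,-2,-50],1],
  [[0,0,0],[0,-2,-45],1],
  [[-5.5,0,0],[0,0,-35],1],
  [[-5.6,0,0],[0,0,0],1],
])

```text
clock: 21.55
eef_pos: [449.3, 87.0, 345.6]
tool_rot: [-1.986, 1.567, 2.856]
force: [-0.0, -0.8, -2.8]
width: 21.6
```

jog_arm([
  [[0,0,0],[15,0,0],1],
  [[0,0,0],[30,0,0],1],
  [[0,0,0],[30,0,0],1],
  [[0,0,0],[15,0,0],1],
  [[0,0,0],[0,0,0],1],
])

```text
clock: 22.18
eef_pos: [448.8, 83.3, 254.9]
tool_rot: [-1.505, 1.565, -2.956]
force: [-0.6, -0.4, -2.5]
width: 21.7
```

```bash
python3 -c "
from h import *
s,R=st()
print(np.degrees(A),s['eef_pos'],R.T@(np.r_[452,83,40]-s['eef_pos']))
d=snap('wrist','w6')
"
```

```text
t 22.18 fix [ -7.4 343.9] z 254.9 psi-fix -78.86 toolx [-0.006 -0.001 -1.   ] F [-0.6 -0.4 -2.5] w 21.7 q [ 0.13  0.4  -0.51  2.02  0.26  0.79 -0.41]
-4.2456172619194 [448.77014519  83.32154761 254.90093758] [214.87754948   4.49479649   0.6195651 ]
```

View pics/w6_f.png

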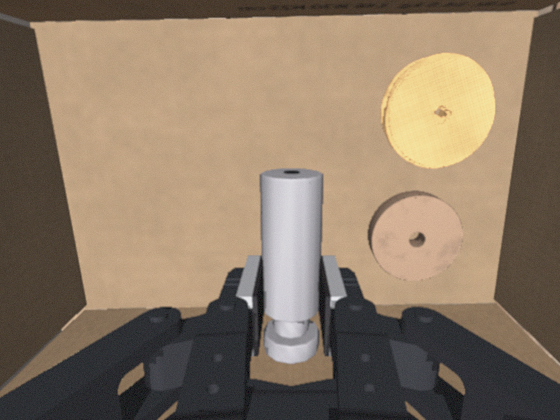

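jog_arm([
  [[0,0,0],[10,5,0],1],
  [[0,0,0],[25,7,0],1],
  [[0,0,0],[30,6,0],1],
  [[0,0,0],[30,0,0],1],
  [[0,0,0],[20,0,0],1],
  [[0,0,0],[5,0,0],1],
  [[0,0,0],[0,0,0],1],
])

```text
clock: 23.1
eef_pos: [469.2, 86.3, 137.2]
tool_rot: [1.753, 1.57, 0.302]
force: [0.6, 1.2, -2.6]
width: 22.0
```

```bash
python3 -c "
from h import *
s,R=st();print(s['eef_pos'])
"
```

```text
t 23.1 fix [ 12.8 348.4] z 137.2 psi-fix -78.88 toolx [ 0.001  0.    -1.   ] F [ 0.6  1.2 -2.6] w 22.0 q [ 0.02  0.6  -0.38  2.09  0.43  0.52 -0.56]
[469.18782994  86.33072954 137.20326948]
```

jog_arm([
  [[0,0,0],[10,0,0],1],
  [[0,0,0],[20,0,0],1],
  [[0,0,0],[25,0,0],1],
  [[0,0,0],[20,0,0],1],
  [[0,0,0],[8,0,0],1],
  [[0,0,0],[0,0,0],1],
])

```text
clock: 23.85
eef_pos: [468.9, 86.3, 54.0]
tool_rot: [-1.15, 1.571, -2.6]
force: [-0.2, -0.4, -1.9]
width: 21.5
```

```bash
python3 -c "
from h import *
s,R=st();print(s['eef_pos'])
"
```

```text
t 23.85 fix [ 12.5 348.4] z 54.0 psi-fix -78.88 toolx [-0. -0. -1.] F [-0.2 -0.4 -1.9] w 21.5 q [-0.08  0.75 -0.24  2.14  0.54  0.31 -0.66]
[468.85073208  86.28907542  53.96629295]
```

jog_arm([
  [[0,0,0],[5,0,0],1],
  [[0,0,0],[5,0,0],1],
  [[0,0,0],[3,0,0],1],
  [[0,0,0],[0,0,0],1],
])

```text
clock: 24.35
eef_pos: [468.7, 86.1, 40.9]
tool_rot: [-1.255, 1.571, -2.706]
force: [-0.5, -0.7, -2.8]
width: 21.4
```

jog_arm([
  [[0,0,0],[1.5,0,0],1],
  [[0,0,0],[1,0,0],1],
  [[0,0,0],[0,0,0],1],
])

```text
clock: 24.72
eef_pos: [468.7, 86.2, 38.5]
tool_rot: [-2.426, 1.571, 2.407]
force: [0.0, 0.4, -2.9]
width: 21.5
```

jog_arm([
  [[0,0,0],[1,0,0],1],
  [[0,0,0],[0,0,0],1],
])

```text
clock: 24.98
eef_pos: [468.8, 86.2, 37.5]
tool_rot: [-1.134, 1.571, -2.585]
force: [1.0, 0.0, -2.5]
width: 21.8
```

jog_arm([
  [[0,0,0],[1,0,0],1],
  [[0,0,0],[0,0,0],1],
])

```text
clock: 25.22
eef_pos: [468.8, 86.2, 36.5]
tool_rot: [1.386, 1.571, -0.065]
force: [0.3, -0.5, -1.6]
width: 21.7
```

jog_arm([
  [[0,0,0],[1,0,0],1],
  [[0,0,0],[0,0,0],1],
])

```text
clock: 25.48
eef_pos: [468.9, 86.2, 36.4]
tool_rot: [1.101, 1.57, -0.35]
force: [-1.9, 0.4, 8.9]
width: 21.6
```

jog_arm([
  [[0,0,0],[0.7,0,0],1],
  [[0,0,0],[0,0,0],1],
])

```text
clock: 25.72
eef_pos: [468.8, 86.1, 36.3]
tool_rot: [1.033, 1.569, -0.418]
force: [-2.1, -0.1, 17.5]
width: 21.8
```

```bash
python3 -c "
from h import *
s,R=st();print(s['eef_pos'])
"
```

```text
t 25.73 fix [ 12.4 348.2] z 36.3 psi-fix -78.87 toolx [ 0.001 -0.001 -1.   ] F [-2.1 -0.1 17.5] w 21.8 q [-0.1   0.78 -0.21  2.14  0.59  0.27 -0.7 ]
[468.8259812   86.14718236  36.30991627]
```

jog_arm([
  [[0,0,0],[-1.2,0,0],1],
  [[0,0,0],[0,0,0],0.35],
  [[0,0,0],[0,0,0],0.2],
  [[0,0,0],[0,0,0],0.0],
  [[0,0,0],[0,0,0],0.0],
  [[0,0,0],[-15,0,0],0.0],
  [[0,0,0],[-30,0,0],0.0],
  [[0,0,0],[-40,0,0],0.0],
])

```text
clock: 26.72
eef_pos: [468.1, 86.0, 121.3]
tool_rot: [-1.469, 1.569, -2.919]
force: [0.7, 0.8, 0.0]
width: 42.6
```

jog_arm([
  [[0,0,0],[-50,0,0],0],
  [[0,0,0],[-60,0,0],0],
  [[0,0,0],[-60,0,0],0],
  [[0,0,0],[-60,0,0],0],
  [[0,0,0],[0,0,0],0],
])

```text
clock: 27.35
eef_pos: [470.9, 87.1, 355.4]
tool_rot: [1.581, 1.561, 0.13]
force: [1.2, 0.1, -0.1]
width: 42.8
```

```bash
python3 -c "
from h import *
s,R=st();print(s['eef_pos']);to(-0.5,-100,345)
d=snap('wrist','w7');snap('top','t1')
f='w7'
zz=d['range_z']
# height map
H=[]
for v in range(60,420,8):
  for u in range(100,460,8):
    if zz[v,u]>0:
      p=dep(f,u,v)
      if 20<p[2]<45: H.append(p)
H=np.array(H);c=np.array([442.,82]);cx=np.array([np.cos(.12),np.sin(.12)])
L=np.c_[(H[:,:2]-c)@cx,(H[:,:2]-c)@[-cx[1],cx[0]],H[:,2]];print(L[L[:,0]<75].round(0).tolist())
"
```

```text
t 27.35 fix [ 14.5 349.3] z 355.4 psi-fix -78.91 toolx [ 0.01   0.001 -1.   ] F [ 1.2  0.1 -0.1] w 42.8 q [ 0.22  0.31 -0.61  1.83  0.2   1.05 -0.35]
[470.94061171  87.09009852 355.4103273 ]
t 27.35 fix [ 14.5 349.3] z 355.4 psi-fix -78.91 toolx [ 0.01   0.001 -1.   ] F [ 1.2  0.1 -0.1] w 42.8 q [ 0.22  0.31 -0.61  1.83  0.2   1.05 -0.35]
tool shift [   9.4 -101.2  438.1]
[[24.0, 40.0, 28.0], [33.0, 40.0, 25.0], [23.0, 31.0, 27.0], [33.0, 31.0, 24.0], [23.0, 22.0, 28.0], [33.0, 22.0, 26.0], [23.0, 12.0, 26.0], [33.0, 12.0, 25.0], [23.0, 3.0, 26.0], [33.0, 2.0, 26.0], [23.0, -7.0, 27.0], [33.0, -7.0, 26.0], [23.0, -18.0, 22.0], [23.0, -26.0, 29.0], [33.0, -27.0, 25.0], [-146.0, -147.0, 20.0], [-136.0, -147.0, 21.0], [-125.0, -147.0, 21.0], [-115.0, -147.0, 21.0], [-93.0, -146.0, 23.0], [-30.0, -145.0, 24.0], [-19.0, -146.0, 24.0], [-9.0, -145.0, 25.0], [2.0, -145.0, 25.0], [12.0, -145.0, 26.0], [23.0, -144.0, 29.0], [33.0, -144.0, 27.0], [44.0, -144.0, 29.0], [54.0, -144.0, 28.0], [65.0, -144.0, 29.0], [75.0, -144.0, 29.0], [-211.0, -148.0, 40.0], [-201.0, -149.0, 39.0], [-190.0, -148.0, 40.0], [-181.0, -149.0, 39.0], [-170.0, -148.0, 40.0], [-160.0, -148.0, 40.0], [-149.0, -148.0, 42.0], [-140.0, -148.0, 40.0], [-129.0, -148.0, 41.0], [-119.0, -147.0, 43.0], [-109.0, -148.0, 41.0], [-98.0, -147.0, 44.0], [-28.0, -148.0, 43.0], [-17.0, -147.0, 45.0]]
```

jog_arm([
  [[5.5,0,0],[0,0,0],1],
  [[5.6,0,0],[0,0,0],1],
  [[0,0,0],[0,-7,55],1],
  [[0,0,0],[0,-8,56],1],
  [[0,0,0],[0,0,56],1],
  [[0,0,0],[0,0,56],1],
  [[0,0,0],[0,0,56],1],
  [[0,0,0],[0,0,56],1],
])

```text
clock: 28.45
eef_pos: [427.7, -248.2, 349.0]
tool_rot: [-1.998, 1.567, 2.64]
force: [0.9, -0.1, 0.4]
width: -0.1
```

jog_arm([
  [[0,0,0],[0,0,57],1],
  [[0,0,0],[0,0,57],1],
  [[0,0,0],[0,0,0],1],
  [[0,0,0],[0,0,0],1],
])

```text
clock: 28.95
eef_pos: [420.1, -359.3, 349.1]
tool_rot: [-2.384, 1.566, 2.255]
force: [1.1, 0.7, -0.8]
width: 0.1
```

```bash
python3 -c "
from h import *
to(-0.5,-100,209); f='w8'; d=snap('wrist',f)
H=[]
zz=d['range_z']
for v in range(0,420,3):
  for u in range(100,460,3):
    if zz[v,u]>0:
      p=dep(f,u,v); q=RF.T@(p[:2]-T0)
      if 194<p[2]<206 and abs(q[0])<12 and q[1]<90: H.append([*q,p[2]])
H=np.array(H);print(len(H),H.min(0),H.max(0),H.mean(0))
"
```

```text
t 28.95 fix [ -3.2 -99.6] z 349.1 psi-fix -89.97 toolx [-0.003  0.003 -1.   ] F [ 1.1  0.7 -0.8] w 0.1 q [ 0.91  0.41 -0.37  1.65  0.16  1.11  0.42]
tool shift [140.1   3.1   0.8]
329 [-10.43418334 -67.89410226 194.01326425] [  8.84983869   4.99820129 200.90927814] [ -1.62585893 -30.4987338  197.4784412 ]
```

jog_arm([
  [[0,0,0],[50,3,0],1],
  [[0,0,0],[50,0,0],1],
  [[0,0,0],[30,0,0],1],
  [[0,0,0],[9,0,0],1],
  [[0,0,0],[0,0,0],1],
])

```text
clock: 29.62
eef_pos: [424.2, -359.9, 212.3]
tool_rot: [2.976, 1.57, 1.333]
force: [-0.2, -0.1, 0.2]
width: -0.2
```

jog_arm([
  [[0,0,0],[0,0,-4],1],
  [[0,0,0],[0,0,-4],1],
  [[0,0,0],[0,0,-4],1],
  [[0,0,0],[0,0,-4],1],
  [[0,0,0],[0,0,-4],1],
])

```text
clock: 30.25
eef_pos: [425.2, -340.7, 212.1]
tool_rot: [0.476, 1.57, -1.169]
force: [0.1, -2.9, 0.2]
width: -0.1
```

```bash
python3 -c "
from h import *
to(-0.5,0,209)
"
```

```text
t 30.25 fix [  0.5 -80.7] z 212.1 psi-fix -89.98 toolx [ 0. -0. -1.] F [ 0.1 -2.9  0.2] w -0.1 q [ 0.85  0.55 -0.33  1.85  0.25  0.78  0.31]
tool shift [  3.1  -1.  -80.7]
```

jog_arm([
  [[0,0,0],[0,-0.5,2],1],
  [[0,0,0],[2.6,-0.5,0],1],
  [[0,0,0],[0,0,-3],1],
  [[0,0,0],[0,0,-4],1],
  [[0,0,0],[0,0,-4],1],
  [[0,0,0],[0,0,-4],1],
  [[0,0,0],[0,0,-4],1],
  [[0,0,0],[0,0,-4],1],
])

```text
clock: 31.25
eef_pos: [425.7, -319.5, 209.4]
tool_rot: [0.214, 1.571, -1.431]
force: [0.8, -2.5, -0.9]
width: -0.1
```

jog_arm([
  [[0,0,0],[0,0,-4],1],
  [[0,0,0],[0,0,-4],1],
  [[0,0,0],[0,0,-4],1],
  [[0,0,0],[0,0,-4],1],
  [[0,0,0],[0,0,-4],1],
  [[0,0,0],[0,0,-4],1],
  [[0,0,0],[0,0,-4],1],
  [[0,0,0],[0,0,-4],1],
])

```text
clock: 32.25
eef_pos: [428.1, -287.6, 209.4]
tool_rot: [-2.989, 1.571, 1.65]
force: [-0.3, -1.6, -1.5]
width: -0.4
```

```bash
python3 -c "
from h import *
to(-0.5,10,209)
"
```

```text
t 32.25 fix [ -0.5 -27.5] z 209.4 psi-fix -89.98 toolx [-0.  0. -1.] F [-0.3 -1.6 -1.5] w -0.4 q [ 0.77  0.52 -0.33  1.93  0.24  0.73  0.22]
tool shift [  0.4   0.  -37.5]
```

jog_arm([
  [[0,0,0],[0,0,-4],1],
  [[0,0,0],[0,0,-4],1],
  [[0,0,0],[0,0,-4],1],
  [[0,0,0],[0,0,-4],1],
  [[0,0,0],[0,0,-4],1],
  [[0,0,0],[0,0,-3],1],
  [[0,0,0],[0,0,-3],1],
  [[0,0,0],[0,0,-3],1],
])

```text
clock: 33.25
eef_pos: [430.2, -258.8, 209.4]
tool_rot: [0.773, 1.571, -0.872]
force: [0.1, -0.9, -0.8]
width: -0.2
```

```bash
python3 -c "
from h import *
to(-0.5,10,209); f='w9'; d=snap('wrist',f)
H=[]
zz=d['range_z']
for v in range(0,420,3):
  for u in range(100,460,3):
    if zz[v,u]>0:
      p=dep(f,u,v); q=RF.T@(p[:2]-T0)
      if 194<p[2]<209 and abs(q[0])<12 and q[1]<118: H.append([*q,p[2]])
H=np.array(H)
for lo in range(0,120,5):
  k=H[(H[:,1]>=lo)&(H[:,1]<lo+5)]; print(lo,len(k),k[:,2].max().round(1) if len(k) else '',end='; ')
"
```

```text
t 33.25 fix [-0.5  1.4] z 209.4 psi-fix -89.99 toolx [ 0. -0. -1.] F [ 0.1 -0.9 -0.8] w -0.2 q [ 0.72  0.5  -0.33  1.97  0.24  0.71  0.16]
tool shift [ 0.4  0.  -8.6]
0 0 ; 5 55 208.7; 10 72 208.9; 15 72 199.9; 20 68 200.0; 25 73 200.0; 30 77 199.7; 35 76 200.3; 40 80 200.1; 45 84 200.9; 50 89 200.6; 55 90 200.6; 60 93 200.0; 65 90 200.0; 70 96 199.9; 75 95 199.9; 80 114 199.8; 85 58 199.8; 90 0 ; 95 1 199.1; 100 78 204.0; 105 0 ; 110 0 ; 115 0 ;
```

jog_arm([
  [[0,0,0],[0,0,-2],1],
  [[0,0,0],[0,0,-2],1],
  [[0,0,0],[0,0,-2],1],
  [[0,0,0],[0,0,-2],1],
  [[0,0,0],[0,0,-1],1],
  [[0,0,0],[0,0,0],1],
])

```text
clock: 34.05
eef_pos: [430.9, -249.7, 209.4]
tool_rot: [-3.109, 1.571, 1.53]
force: [-0.7, -1.2, -0.0]
width: -0.1
```

jog_arm([
  [[0,0,0],[0,0,-1],1],
  [[0,0,0],[0,0,0],1],
])

```text
clock: 34.3
eef_pos: [431.0, -248.9, 209.5]
tool_rot: [1.375, 1.571, -0.27]
force: [-1.6, -0.3, -0.5]
width: 0.1
```

jog_arm([
  [[0,0,0],[0,0,-1],1],
  [[0,0,0],[0,0,0],1],
])

```text
clock: 34.55
eef_pos: [431.0, -247.9, 209.4]
tool_rot: [-2.869, 1.571, 1.77]
force: [0.4, -2.4, 0.2]
width: 0.1
```

jog_arm([
  [[0,0,0],[0,0,-0.7],1],
  [[0,0,0],[0,0,0],1],
])

```text
clock: 34.8
eef_pos: [431.1, -247.2, 209.4]
tool_rot: [1.935, 1.571, 0.29]
force: [0.3, -2.0, -0.6]
width: -0.0
```

jog_arm([
  [[0,0,0],[0,0,-0.8],1],
  [[0,0,0],[0,0,0],1],
])

```text
clock: 35.05
eef_pos: [431.1, -246.4, 209.4]
tool_rot: [3.083, 1.571, 1.439]
force: [0.5, -1.5, 0.4]
width: -0.5
```

jog_arm([
  [[0,0,0],[0,0,-0.8],1],
  [[0,0,0],[0,0,0],1],
])

```text
clock: 35.3
eef_pos: [431.1, -246.3, 209.4]
tool_rot: [0.26, 1.57, -1.385]
force: [-0.3, -4.6, -0.6]
width: 0.3
```

jog_arm([
  [[0,0,0],[0,0,-0.6],1],
  [[0,0,0],[0,0,0],1],
])

```text
clock: 35.55
eef_pos: [431.1, -246.3, 209.5]
tool_rot: [0.262, 1.569, -1.383]
force: [-0.9, -4.9, -1.3]
width: 0.2
```

jog_arm([
  [[0,0,0],[0,0,15],1],
  [[0,0,0],[-50,0,5],0],
  [[0,0,0],[-60,0,0],0],
  [[0,0,0],[-35,0,0],0],
  [[10,0,0],[0,0,0],0],
  [[10,0,0],[0,0,0],0],
  [[10,0,0],[0,0,0],0],
  [[10,0,0],[0,0,0],0],
])

```text
clock: 36.55
eef_pos: [429.8, -264.6, 354.3]
tool_rot: [-2.376, 1.569, 1.559]
force: [-0.1, -0.2, 0.5]
width: 42.6
```

jog_arm([
  [[10,0,0],[0,0,0],0],
  [[10,0,0],[0,0,0],0],
  [[10,0,0],[0,0,0],0],
  [[10,0,0],[0,0,0],0],
  [[10,0,0],[0,0,0],0],
  [[0,0,0],[0,-33,-40],0],
  [[0,0,0],[0,-33,-45],0],
  [[0,0,0],[0,0,-45],0],
])

```text
clock: 37.55
eef_pos: [566.4, -204.5, 354.6]
tool_rot: [-1.715, 1.567, 1.359]
force: [0.9, -0.5, 0.2]
width: 42.8
```

```bash
python3 -c "
from h import *
to(130,60,254); f='w10'; d=snap('wrist',f);knob()
zz=d['range_z'];H=[]
for v in range(0,420,2):
  for u in range(100,460,2):
    if zz[v,u]>0:
      p=dep(f,u,v); q=RF.T@(p[:2]-T0)
      if 255<p[2]<290 and d['img'][v,u].max()<70 and abs(q[1]-60)<25: H.append([*q,p[2]])
H=np.array(H);print(len(H));print(H.min(0),H.max(0),H[H[:,2].argmax()])
"
```

```text
t 37.55 fix [131.3  65.6] z 354.6 psi-fix 180.35 toolx [ 0.001  0.004 -1.   ] F [ 0.9 -0.5  0.2] w 42.8 q [ 0.36  0.47 -0.09  1.52  0.04  1.15 -1.37]
tool shift [100.6   6.    1.4]
knob [(208, 1.56, 224.0, 157.0), (209, 1.58, 223.0, 157.0), (210, 1.6, 223.0, 158.0), (210, 1.62, 223.0, 158.0)]
326
[ 81.17347341  48.72550434 255.01892934] [140.77434932  70.71678509 265.30071294] [ 84.34074189  56.8012286  265.30071294]
```

jog_arm([
  [[0,0,0],[40,5.6,1],0],
  [[0,0,0],[40,0,0],0],
  [[0,0,0],[19,0,0],0],
  [[0,0,0],[0,0,0],0],
  [[0,0,0],[0,0,0],1],
  [[0,0,0],[0,0,0],1],
  [[0,0,0],[0,0,0],1],
  [[0,0,0],[0,0,0],1],
])

```text
clock: 38.65
eef_pos: [562.8, -210.5, 256.6]
tool_rot: [-1.456, 1.566, 1.614]
force: [-1.8, 6.6, 0.8]
width: 23.1
```

```bash
python3 -c "
from h import *
st();knob()
x=lambda q:np.array([65-85*np.sin(.698-q),85*np.cos(.698-q)])
print(np.diff([x(q) for q in np.arange(1.57,-.02,-.055)],axis=0).round(1).tolist())
"
```

```text
t 38.65 fix [128.2  59.3] z 256.6 psi-fix 180.14 toolx [-0.     0.005 -1.   ] F [-1.8  6.6  0.8] w 23.1 q [ 0.37  0.56 -0.08  1.66  0.05  0.93 -1.38]
knob [(235, 1.66, 222.0, 159.0), (235, 1.68, 222.0, 159.0), (240, 1.64, 222.0, 158.0), (248, 1.6, 223.0, 158.0)]
[[-3.1, 3.5], [-3.3, 3.3], [-3.5, 3.1], [-3.6, 2.9], [-3.8, 2.7], [-3.9, 2.5], [-4.1, 2.3], [-4.2, 2.1], [-4.3, 1.8], [-4.4, 1.6], [-4.5, 1.4], [-4.5, 1.1], [-4.6, 0.9], [-4.6, 0.6], [-4.7, 0.3], [-4.7, 0.1], [-4.7, -0.2], [-4.7, -0.4], [-4.6, -0.7], [-4.6, -0.9], [-4.5, -1.2], [-4.5, -1.4], [-4.4, -1.7], [-4.3, -1.9], [-4.2, -2.1], [-4.0, -2.4], [-3.9, -2.6], [-3.7, -2.8]]
```

jog_arm([
  [[0,0,0],[-3.3,0,3.1],1],
  [[0,0,0],[-3.1,0,3.3],1],
  [[0,0,0],[-2.9,0,3.5],1],
  [[0,0,0],[-2.7,0,3.6],1],
  [[0,0,0],[-2.5,0,3.8],1],
  [[0,0,0],[0,0,0],1],
])

```text
clock: 39.45
eef_pos: [545.7, -209.3, 270.3]
tool_rot: [-1.533, 1.565, 1.535]
force: [0.3, 7.0, -5.2]
width: 23.2
```

```bash
cat >> h.py <<'E'
def kk():
    s,R=st(); x=(RF.T@(s['eef_pos'][:2]-T0))[0]; q=.698+np.arcsin((x-65)/85); print('tool q',q,'off',s['eef_pos'][2]-195-85*np.cos(.698-q)); knob()
E
python3 -c "
from h import *
kk()"
```

```text
t 39.45 fix [110.9  59.3] z 270.3 psi-fix 180.04 toolx [ 0.     0.006 -1.   ] F [ 0.3  7.  -5.2] w 23.2 q [ 0.38  0.52 -0.08  1.69  0.04  0.94 -1.37]
tool q 1.2688320655363141 off 3.8145646021209245
knob [(205, 1.38, 227.0, 153.0), (205, 1.4, 227.0, 153.0), (216, 1.34, 228.0, 152.0), (216, 1.36, 228.0, 152.0)]
```

jog_arm([
  [[0,0,0],[-2.3,0,3.9],1],
  [[0,0,0],[-2.1,0,4],1],
  [[0,0,0],[-1.9,0,4.1],1],
  [[0,0,0],[-1.7,0,4.2],1],
  [[0,0,0],[-1.5,0,4.3],1],
  [[0,0,0],[-1.3,0,4.4],1],
  [[0,0,0],[0,0,0],1],
])

```text
clock: 40.38
eef_pos: [519.1, -207.4, 278.8]
tool_rot: [-0.846, 1.563, 2.223]
force: [0.2, 5.6, -17.0]
width: 9.8
```

```bash
python3 -c "
from h import *
kk()"
```

```text
t 40.38 fix [84.3 59.2] z 278.8 psi-fix 180.13 toolx [-0.005  0.006 -1.   ] F [  0.2   5.6 -17. ] w 9.8 q [ 0.39  0.47 -0.09  1.74  0.04  0.93 -1.35]
tool q 0.9269903159834565 off 1.0075497397617283
knob [(188, 1.16, 233.0, 149.0), (188, 1.18, 232.0, 149.0), (188, 1.2, 232.0, 149.0), (192, 1.12, 234.0, 148.0)]
```

jog_arm([
  [[0,0,0],[0,0,0],-0.2],
  [[0,0,0],[0,0,0],-0.2],
  [[0,0,0],[-35,0,0],-0.2],
  [[0,0,0],[-25,0,0],1],
  [[0,0,0],[0,-1,-40],1],
  [[0,0,0],[0,0,-40],1],
  [[0,0,0],[0,0,0],1],
  [[0,0,0],[0,0,0],1],
])

```text
clock: 41.42
eef_pos: [600.1, -216.7, 341.3]
tool_rot: [1.861, 1.57, -1.355]
force: [-0.4, 0.3, 0.4]
width: 0.2
```

```bash
python3 -c "
from h import *
kk()"
```

```text
t 41.42 fix [165.8  55.9] z 341.3 psi-fix 179.97 toolx [ 0.    -0.001 -1.   ] F [-0.4  0.3  0.4] w 0.2 q [ 0.35  0.54 -0.08  1.44  0.05  1.17 -1.38]
tool q nan off nan
knob [(207, 1.56, 224.0, 157.0), (207, 1.58, 223.0, 157.0), (208, 1.6, 223.0, 158.0), (208, 1.62, 223.0, 158.0)]h.py:46: RuntimeWarning: invalid value encountered in arcsin
  s,R=st(); x=(RF.T@(s['eef_pos'][:2]-T0))[0]; q=.698+np.arcsin((x-65)/85); print('tool q',q,'off',s['eef_pos'][2]-195-85*np.cos(.698-q)); knob()
```

```bash
python3 -c "
from h import *
d=np.load('pics/t0.npz')
H=[]
for v in range(60,182,4):
  for u in range(335,385,5):
    if d['range_z'][v,u]>0:
      p=dep('t0',u,v);q=RF.T@(p[:2]-T0)
      if abs(q[1]-58)<60 and q[0]>105: H.append([*q,p[2]])
H=np.array(H)
for lo in range(105,330,15):
  k=H[(H[:,0]>=lo)&(H[:,0]<lo+15)]
  if len(k):
    j=k[:,2].argmax();print(lo,k[j].round(0))
"
```

```text
120 [129.   8.   3.]
135 [138.  20.   2.]
150 [164.  15. 157.]
165 [173.  47. 218.]
180 [194.  22. 234.]
195 [207.  25. 247.]
210 [214.  26. 249.]
225 [237.  28. 249.]
240 [251.  57. 249.]
255 [261.  29. 249.]
270 [283.  40. 249.]
285 [293.  21. 248.]
300 [301.  75. 217.]
315 [317.  76. 217.]
```

jog_arm([
  [[0,0,0],[30,-3.9,8],1],
  [[0,0,0],[30,0,0],1],
  [[0,0,0],[12,0,0],1],
  [[0,0,0],[0,0,0],1],
])

```text
clock: 41.98
eef_pos: [592.4, -211.9, 268.7]
tool_rot: [0.095, 1.57, -3.121]
force: [-0.4, -0.7, 0.1]
width: 0.2
```

jog_arm([
  [[0,0,0],[0,0,4],1],
  [[0,0,0],[0,0,4],1],
  [[0,0,0],[-2,0,4],1],
  [[0,0,0],[-3,0,4],1],
  [[0,0,0],[-3,0,4],1],
  [[0,0,0],[0,0,0],1],
])

```text
clock: 42.72
eef_pos: [578.9, -210.8, 281.4]
tool_rot: [3.004, 1.554, -0.21]
force: [9.0, -0.8, 7.4]
width: 0.1
```

```bash
python3 -c "
from h import *
st();knob()"
```

```text
t 42.73 fix [144.2  60.3] z 281.4 psi-fix 180.06 toolx [ 0.016 -0.003 -1.   ] F [ 9.  -0.8  7.4] w 0.1 q [ 0.36  0.55 -0.08  1.6   0.05  0.98 -1.39]
knob [(222, 1.34, 228.0, 152.0), (222, 1.36, 228.0, 152.0), (224, 1.32, 229.0, 152.0), (228, 1.38, 227.0, 153.0)]
```

jog_arm([
  [[0,0,0],[0,0,-5],1],
  [[0,0,0],[9,0,0],1],
  [[0,0,0],[0,0,4],1],
  [[0,0,0],[0,0,4],1],
  [[0,0,0],[0,0,4],1],
  [[0,0,0],[0,0,4],1],
  [[0,0,0],[0,0,0],1],
])

```text
clock: 43.65
eef_pos: [580.2, -210.8, 278.8]
tool_rot: [3.019, 1.524, -0.194]
force: [26.8, -2.3, 22.5]
width: -0.0
```

```bash
python3 -c "
from h import *
st();knob()"
```

```text
t 43.65 fix [145.5  60.3] z 278.8 psi-fix 180.16 toolx [ 0.045 -0.009 -0.999] F [26.8 -2.3 22.5] w -0.0 q [ 0.36  0.54 -0.09  1.63  0.05  0.93 -1.38]
knob [(240, 1.34, 228.0, 152.0), (240, 1.36, 228.0, 152.0), (243, 1.38, 227.0, 153.0), (243, 1.4, 227.0, 153.0)]
```

jog_arm([
  [[0,0,0],[0,0,-32],1],
  [[0,0,0],[0,0,0],1],
  [[0,0,0],[8,0,0],1],
  [[0,0,0],[0,0,0],1],
])

```text
clock: 44.2
eef_pos: [591.9, -211.7, 258.2]
tool_rot: [-0.129, 1.567, 2.938]
force: [-1.3, 0.1, 0.7]
width: 0.3
```

```bash
python3 -c "
from h import *
st();knob()"
```

```text
t 44.2 fix [157.2  60.3] z 258.2 psi-fix 179.98 toolx [-0.004  0.001 -1.   ] F [-1.3  0.1  0.7] w 0.3 q [ 0.35  0.6  -0.08  1.57  0.05  0.98 -1.4 ]
knob [(210, 1.56, 224.0, 157.0), (211, 1.52, 224.0, 156.0), (211, 1.54, 224.0, 156.0), (216, 1.48, 225.0, 155.0)]
```

jog_arm([
  [[0,0,0],[0,0,4],1],
  [[0,0,0],[-1,0,4],1],
  [[0,0,0],[-3,0,4],1],
  [[0,0,0],[-3,0,4],1],
  [[0,0,0],[0,0,0],1],
])

```text
clock: 44.88
eef_pos: [581.0, -210.7, 269.3]
tool_rot: [3.02, 1.562, -0.195]
force: [5.2, -0.3, 4.1]
width: -0.2
```

```bash
python3 -c "
from h import *
st();knob()"
```

```text
t 44.88 fix [146.3  60.4] z 269.3 psi-fix 180.04 toolx [ 0.009 -0.002 -1.   ] F [ 5.2 -0.3  4.1] w -0.2 q [ 0.35  0.56 -0.08  1.6   0.05  0.97 -1.39]
knob [(220, 1.34, 228.0, 152.0), (220, 1.36, 228.0, 152.0), (222, 1.38, 227.0, 153.0), (222, 1.4, 227.0, 153.0)]
```

```bash
python3 -c "
from h import *
a=snap('side','s9')['img'][110:190,200:270];b=snap('wrist','w11')['img'][150:420,130:430]
A=cv2.resize(a,None,fx=5,fy=5,interpolation=2);B=cv2.resize(b,(440,396))
A=cv2.resize(A,(350,396))
cv2.imwrite('pics/combo.png',np.hstack([A,B])[:,:,::-1])"
```

```text
(no output)
```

View pics/combo.png

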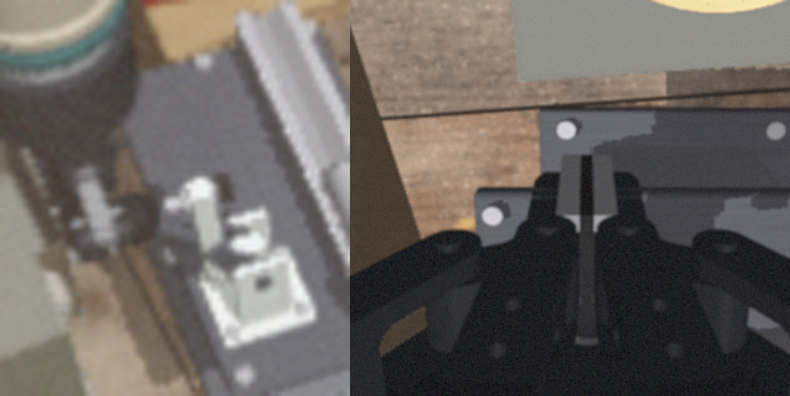

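jog_arm([
  [[0,0,0],[-4,0,3],1],
  [[0,0,0],[-4,0,4],1],
  [[0,0,0],[-3.5,0,4],1],
  [[0,0,0],[-3.5,0,4],1],
  [[0,0,0],[0,0,0],1],
])

```text
clock: 45.65
eef_pos: [563.2, -209.6, 282.6]
tool_rot: [2.841, 1.569, -0.375]
force: [3.2, -0.3, 3.5]
width: -0.5
```

```bash
python3 -c "
from h import *
st();knob()"
```

```text
t 45.65 fix [128.4  60.3] z 282.6 psi-fix 180.0 toolx [ 0.002 -0.001 -1.   ] F [ 3.2 -0.3  3.5] w -0.5 q [ 0.36  0.53 -0.08  1.63  0.05  0.98 -1.38]
knob [(223, 1.12, 234.0, 148.0), (223, 1.14, 234.0, 148.0), (231, 1.08, 235.0, 147.0), (231, 1.1, 235.0, 147.0)]
```

jog_arm([
  [[0,0,0],[-3,0,5],1],
  [[0,0,0],[-2.5,0,5],1],
  [[0,0,0],[-2,0,5],1],
  [[0,0,0],[-1.5,0,5],1],
  [[0,0,0],[-1,0,5],1],
  [[0,0,0],[-0.5,0,5],1],
  [[0,0,0],[0,0,0],1],
])

```text
clock: 46.58
eef_pos: [532.1, -207.1, 292.0]
tool_rot: [-0.116, 1.569, 2.951]
force: [0.1, -0.6, 0.0]
width: -0.3
```

```bash
python3 -c "
from h import *
st();knob()"
```

```text
t 46.58 fix [97.2 60.4] z 292.0 psi-fix 180.0 toolx [-0.002  0.    -1.   ] F [ 0.1 -0.6  0. ] w -0.3 q [ 0.38  0.48 -0.09  1.7   0.05  0.97 -1.37]
knob [(228, 0.74, 246.0, 142.0), (229, 0.7, 247.0, 142.0), (229, 0.72, 247.0, 142.0), (241, 1.08, 235.0, 147.0)]
```

jog_arm([
  [[0,0,0],[0,0,5],1],
  [[0,0,0],[0,0,5],1],
  [[0,0,0],[0.5,0,5],1],
  [[0,0,0],[1,0,5],1],
  [[0,0,0],[1.5,0,5],1],
  [[0,0,0],[0,0,0],1],
])

```text
clock: 47.38
eef_pos: [507.6, -205.4, 289.1]
tool_rot: [-0.096, 1.57, 2.972]
force: [-0.3, -0.1, 0.6]
width: 0.2
```

```bash
python3 -c "
from h import *
st();knob()"
```

```text
t 47.38 fix [72.7 60.4] z 289.1 psi-fix 180.0 toolx [-0.001  0.    -1.   ] F [-0.3 -0.1  0.6] w 0.2 q [ 0.39  0.44 -0.09  1.76  0.05  0.94 -1.36]
knob [(208, 0.32, 259.0, 139.0), (208, 0.34, 259.0, 139.0), (210, 0.36, 258.0, 139.0), (210, 0.38, 258.0, 139.0)]
```

jog_arm([
  [[0,0,0],[2,0,5],1],
  [[0,0,0],[2,0,5],1],
  [[0,0,0],[2,0,4],1],
  [[0,0,0],[0,0,0],1],
])

```text
clock: 47.92
eef_pos: [493.7, -204.3, 283.1]
tool_rot: [-0.103, 1.57, 2.965]
force: [0.3, -0.0, -0.1]
width: 0.3
```

```bash
python3 -c "
from h import *
st();knob()"
```

```text
t 47.92 fix [58.8 60.4] z 283.1 psi-fix 180.0 toolx [-0.  0. -1.] F [ 0.3 -0.  -0.1] w 0.3 q [ 0.4   0.43 -0.09  1.8   0.05  0.91 -1.35]
knob [(199, 0.0, 268.0, 140.0), (199, 0.02, 268.0, 140.0), (203, -0.04, 269.0, 140.0), (203, -0.02, 269.0, 140.0)]
```

jog_arm([
  [[0,0,0],[-40,0,0],1],
  [[0,0,0],[-50,0,0],1],
  [[0,0,0],[-20,0,45],1],
  [[0,0,0],[0,0,30],1],
  [[0,0,0],[0,0,0],1],
  [[0,0,0],[0,0,0],1],
])

```text
clock: 48.72
eef_pos: [420.2, -198.8, 393.4]
tool_rot: [3.082, 1.57, -0.133]
force: [0.2, -0.5, 0.7]
width: 0.0
```

```bash
python3 -c "
from h import *
st();knob()
f='w12'; d=snap('wrist',f);zz=d['range_z'];H=[]
for v in range(0,420,2):
  for u in range(60,500,2):
    if zz[v,u]>0:
      p=dep(f,u,v); q=RF.T@(p[:2]-T0)
      if 165<p[2]<280 and abs(q[0])<5 and q[1]<118: H.append([*q,p[2]])
H=np.array(H)
for lo in range(-60,120,5):
  k=H[(H[:,1]>=lo)&(H[:,1]<lo+5)]; print(lo,k[:,2].max().round(0) if len(k) else '',end='; ')
d=snap('top','t2');f='t2';a=np.load('pics/t0.npz')
D=np.abs(d['img'].astype(int)-a['img'].astype(int)).sum(2)
for n,(x0,y0,x1,y1) in dict(bolt=(308,258,344,276),discs=(160,142,258,190),pinA=(180,190,280,240)).items():print(n,(D[y0:y1,x0:x1]>90).sum())
H=[]
for v in range(140,330,2):
  for u in range(150,290,2):
    if d['range_z'][v,u]>0:
      p=dep(f,u,v);c=np.array([442.,82]);cx=np.array([np.cos(.12),np.sin(.12)]);r=p[:2]-c
      X,Y=r@cx,r@[-cx[1],cx[0]]
      if 18<p[2]<60 and X<75 and abs(Y)<110:H.append([X,Y,p[2]])
print();print(len(H),np.min(H,0),np.max(H,0)) if H else print('none')
"
```

```text
t 48.73 fix [-15.   60.5] z 393.4 psi-fix 180.03 toolx [ 0.001 -0.    -1.   ] F [ 0.2 -0.5  0.7] w 0.0 q [ 0.45  0.21 -0.08  1.8   0.02  1.13 -1.29]
knob [(201, 0.0, 268.0, 140.0), (201, 0.02, 268.0, 140.0), (205, -0.04, 269.0, 140.0), (205, -0.02, 269.0, 140.0)]
-60 176.0; -55 175.0; -50 176.0; -45 175.0; -40 174.0; -35 175.0; -30 173.0; -25 175.0; -20 175.0; -15 175.0; -10 175.0; -5 175.0; 0 175.0; 5 175.0; 10 175.0; 15 174.0; 20 175.0; 25 200.0; 30 199.0; 35 200.0; 40 200.0; 45 263.0; 50 269.0; 55 272.0; 60 273.0; 65 270.0; 70 265.0; 75 200.0; 80 199.0; 85 200.0; 90 200.0; 95 200.0; 100 205.0; 105 205.0; 110 204.0; 115 203.0; bolt 0
discs 0
pinA 273

151 [-227.0011525  -109.69102603   18.38568573] [ 37.92064021 107.51420275  58.90410346]
```

Clamp is shut (handle at 0). The pin lies at y 25–100 against the stop, the bolt and discs have not moved, and the finished pin is on the carton floor.

```bash
python3 -c "
from h import *
finish_job()"
```

```text
the job is handed in; nothing more can be done
```

The pin change is done and handed in at about 49 s of the 72 s allowed. The finished pin is on the carton floor, and the plain pin is clamped against the stop.

**What I did**
- I threw the clamp handle over to release the finished pin, lifted that pin out and set it on the carton floor.
- I slid the plain pin along the groove at about 2–5 N until it butted against the stop. It stayed in the groove throughout.
- I threw the handle back over and it fell to the clamped end.

**Last checks**
- **Clamp:** the handle reads 0, which is fully clamped.
- **Plain pin:** it spans fixture y 25 to 100 mm, flush with the stop, with its top at about 200 mm.
- **Carton and bolt:** the finished pin lies flat at about carton x = 28 mm, measured just after I let go of it. In the overhead image the discs and the bolt have not moved.
- **Robot:** the gripper was clear of everything when I handed in.

**What went wrong on the way**
- Pinching the knob slipped twice while releasing: the handle dropped back once and stalled near upright once. I pinched it again and carried it over.
- Pinching slipped again on the way back, so I pushed the knob with closed fingers instead. My first push was too high and pressed on the knob with about 35 N through the fingertips (27 N across, 22 N up) without moving it. A lower push worked.
- I had used up the picture views by then, so the last checks are from image and depth measurements rather than by eye.

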